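# Press the pusher into the food processor's feed chute and hold the interlock in

## Task

Take the white pusher by its grip ridge, fit it down the feed chute of the food processor with its tongue over the orange safety pin, and press it down gently until the pin is well in, more than half way. It must go in without force, as the chute is brittle: do not jam it or lean on it. The pin springs back when let go, so finish while still holding the pusher down, and leave everything else where it stands.

Things in the scene. Friction and masses are not known exactly. Their poses are not given: they have to be found in the camera images.
- processor: Compact food processor, fixed: round white base (160 mm across, 50 mm high) with a dial in front, clear bowl, dark grey lid (top at 121 mm) and on it a dark grey upright rectangular feed chute, rim at 182 mm. Origin: centre of the underside; z up, the dial faces -x. The chute's long side runs along x. Bowl handle at the back left, reaching 105 mm from the axis, below the lid.
- chute_mouth (a point): Centre of the feed chute's rim, 182 mm above the worktop, at (0, -10, 182) mm from the processor's origin; same axes. The straight bore is 48 mm (x) by 32 mm (y); the top 8 mm flare out to 58 by 42 mm. Walls 3 mm. Bore free to 60 mm below the rim.
- pin_top (a point): Top of the orange interlock pin (9 mm thick), beside the chute on its +y side: 34 mm in +y from chute_mouth; when out, it stands 18 mm above the chute rim (200 mm above the worktop). It springs upward: about 3 N to start it, 6 N when level with the rim.
- interlock (a joint): How far the interlock pin is pressed down, m: 0 = fully out, 0.018 = level with the chute rim. The machine's safety switch makes at 0.009; the pusher's flange meets the chute rim at 0.018.
- pusher: White plastic pusher, loose, about 90 g, standing upright. Origin: centre of its underside, z up. Plunger 46 mm (x) by 30 mm (y), 58 mm high (its lowest 6 mm 43 by 27): 1 mm play on each side in the chute. Above it a flange 66 by 50 mm (58 to 64 mm high) with a tongue on its +y side, and the grip ridge. It goes in with its x and y along the chute's x and y, tongue over the pin.
- pusher_foot (a point): Centre of the pusher's underside (same point and axes as its origin). The tongue is 18 mm wide, reaches 44 mm from the axis in +y; its underside, at 58 mm, presses the pin.
- pusher_grip (a point): Middle of the pusher's grip ridge, 83 mm above its underside: the ridge is 44 mm (x) by 20 mm (y), from 64 to 103 mm high; take it across its 20 mm (along y) from above.
- lemon: Lemon, 78 x 55 x 56 mm, loose on the chopping board. Leave alone.
- peeler: Blue-handled peeler, 170 x 25 x 18 mm, loose in front of the chopping board. Leave alone.
- clear_tub: Clear plastic tub, 119 x 181 x 56 mm, loose behind the pusher. Leave alone.
- salt_shaker: Grey salt shaker, 44 mm thick, 90 mm high, loose, towards the back. Leave alone.
- jam_jar: Jam jar with a red lid, 65 mm thick, 86 mm high, loose, towards the back. Leave alone.

How it is judged:
By the outcome, as a careful person would: the job done as asked, in the order asked, and still so for the second after the job is handed in, while the arm keeps its last pose, push and grip.
It also fails if it takes over 42 s, if anything falls off the work surface, if the arm or the gripper's body presses on something with over 40 N, if the wrist force passes 120 N, or if a joint passes its speed limit or range.

## Robot

A 6-joint arm with a two-finger parallel gripper is mounted at the origin on a cart in front of the work surface, level with it; the furniture and walls round the work are solid. World frame = base frame: x ahead of the robot, y to its left, z up, the work surface at z = 0. Lengths are in m, angles in rad, forces in N, time in s.
With the tool pointing down it reaches from about 0.275 to 0.725 m from the base axis. Payload 15.9 kg.
Tool frame: the origin (TCP) lies midway between the tips of the shut fingers; the grasp point (between the pads) lies hold_point_z behind it (hold_point_z is the distance from the TCP to the grasp point, in m); x points along the fingers, y is the direction in which the jaws open and shut, and the axes are right-handed (so a half turn about x gives the same grasp; the last joint's range is limited). The gripper opens to 85 mm and grips with 20 to 120 N. Pads are 22 mm wide; open, the fingers measure 114 mm over their backs; the gripper's body (76 mm by 85 mm) begins 54 mm behind the grasp point. The pads swing forward as they close: fully open they stand 13 mm farther back than shut.
Start: joints at [1.297, 0.213, -0.034, 1.323, 0, 1.571], TCP at [0.135, 0.481, 0.231] pointing down, gripper open.
Joint ranges: [-2.98, 2.98], [-0.74, 1.72], [-1.14, 1.35], [-2.1, 2.04], [-1.57, 1.44], [-3.14, 3.14]. Speed limits (rad/s): [1.89, 1.89, 2.39, 2.57, 3.14, 3.14].

## Interface

Orientations are given as a 3x3 rotation matrix whose columns are the frame's x, y, z axes.
In Python, from bench import observe, camera, calibration, job_done, hold_point_z gives the robot as it stands. The module is installed in compiled form; this text tells all that it offers.
- The arm moves only by the shell command python3 -m jog 'ROWS' [FORCE]. ROWS is JSON, a list of rows, each an object of numbers: "tx", "ty", "tz": the shift along the tool's x, y, z in m; "ax", "ay", "az": the turn, a rotation vector about the tool's x, y, z in degrees; "hand": the opening, from 0 (shut) to 1 (fully open). In form: [{"tx": .., "ty": .., "tz": .., "ax": .., "ay": .., "az": .., "hand": ..}, ...]. A call has exactly 5 rows; each row is the pose to reach, as a shift and turn from the pose commanded when the call began, along the tool's axes at that moment; what a row does not reach only later rows make up. A row lasts 1/8 s, in which the tool goes at most 62.5 mm and 10.7 degrees, less where a joint would pass 70% of its speed; a pose out of reach is approached as far as the arm can. A call with a gripper value outside its range is refused whole. The fingers move at their own pace and stop on an object; FORCE is the grip in N (left out, the last holds). Time passes only in rows, so rows that repeat a pose let the fingers close, or fill a call up. It gives the time, the measured TCP pose, the force and the opening at its end, in the units of the state.
- observe(): the state, without advancing time (a new reading comes with each control period).
- camera(name): name is "scene" or "top"; returns the picture (420x560x3 uint8, red, green, blue); there is no depth.
- calibration(name): a dict with "fx", "fy", "cx", "cy" (pixels), "R" (3x3) and "t" (3): a world point X has camera coordinates R X + t. Camera axes: x right, y down, z forward; pixel columns grow to the right and rows downward; lengths in m; the calibration is good to about 2 mm. A picture is of the moment at which its call begins. calibration takes no time and is no camera call.
- job_done(): hands the job in, once; it reports no verdict.
The state is a dict: "t": time; "q": joint angles; "joint_velocities": joint speeds; "joint_efforts": joint torques, N m; "ee_pos": TCP position; "ee_rot": TCP orientation; "wrist_force": force on the tool from outside, world axes, zero at the start; "moment": the same for the moment, N m; "opening": opening from 0.0 (shut) to 1.0 (fully open).
Only numpy, scipy, OpenCV 4.12 (cv2) and the standard library are available. Lean on these libraries where they do the work, as an engineer would, in place of code of your own. Each camera call takes 0.05 s, during which the arm holds its last target. There are 200 camera calls.

## Working session

There is one attempt and no reset: what is moved stays moved. The work goes in short steps, Python scripts to look and compute and a shell command to move; the robot and the scene stay as the last step left them, time stands still between calls to the robot, and variables do not carry over. Pictures are saved under pics/ and viewed, about 8 in all and at most 12, crops included, and the job is handed in when it is done.

```bash
mkdir -p pics; python3 - <<'E'
from bench import *
import cv2,numpy as np
for n in ("scene","top"):
    cv2.imwrite(f"pics/{n}0.png",cv2.resize(camera(n)[:,:,::-1],(800,600),interpolation=cv2.INTER_CUBIC))
    c=calibration(n);print(n,c['fx'],c['fy'],c['cx'],c['cy'],np.round(c['R'],3).tolist(),np.round(c['t'],3), "pos",-np.array(c['R']).T@c['t'])
o=observe();print(o['t'],o['ee_pos'],np.round(o['ee_rot'],3).tolist(),o['opening'],hold_point_z() if callable(hold_point_z) else hold_point_z)
E
```

```text
scene 407.75385225972417 407.75385225972417 280.29060167021925 209.81513992842645 [[-0.619, -0.785, -0.015], [-0.69, 0.552, -0.468], [0.376, -0.279, -0.883]] [0.293 0.512 1.056] pos [0.13706441 0.2419302  1.1773475 ]
top 526.7598586598913 526.7598586598913 288.5951320448729 206.86816522063054 [[0.006, -1.0, 0.009], [-0.997, -0.007, -0.073], [0.073, -0.009, -0.997]] [-0.097  0.576  1.348] pos [ 0.47649695 -0.08169599  1.38744639]
0.1 [0.13513224 0.48108723 0.23087209] [[-0.0, 0.27, 0.963], [-0.001, 0.963, -0.27], [-1.0, -0.001, 0.0]] 0.9958967097091175 0.0187
```

View pics/scene0.png

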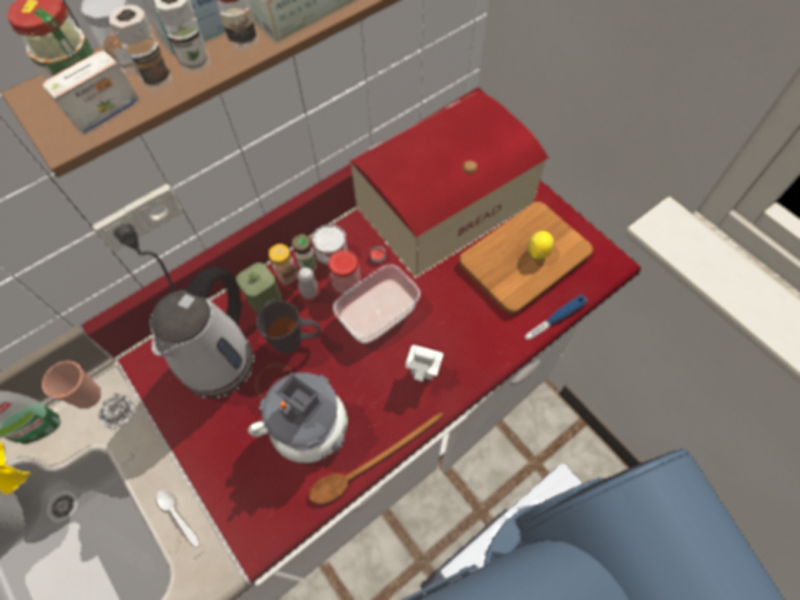

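View pics/top0.png

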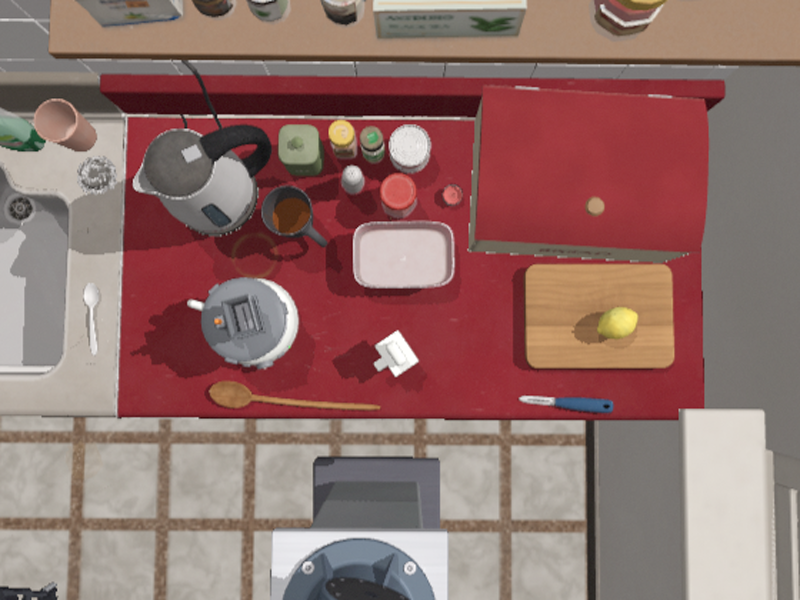

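```bash
python3 - <<'E'
from bench import *
import cv2,numpy as np
t=[]
im={n:camera(n)[:,:,::-1] for n in("top","scene")}
for n,u,v in(("top",140,200),("top",250,227),("scene",178,258),("scene",270,232)):
    c=cv2.resize(im[n][v:v+42,u:u+56],None,fx=7,fy=7,interpolation=cv2.INTER_CUBIC); cv2.rectangle(c,(0,0),(391,293),(0,255,0),1);t.append(c)
cv2.imwrite("pics/crops.png",np.vstack([np.hstack(t[:2]),np.hstack(t[2:])]))
E
```

```text
(no output)
```

View pics/crops.png

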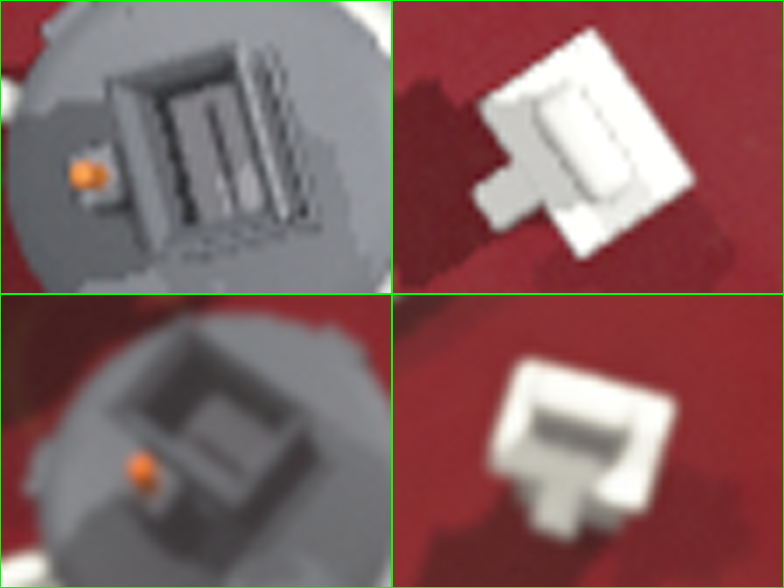

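```bash
cat > fit.py <<'E'
from bench import calibration
import numpy as np
from scipy.optimize import least_squares
C={n:calibration(n) for n in("top","scene")}
def proj(n,X):
    c=C[n];p=np.asarray(X)@np.array(c['R']).T+c['t'];return np.c_[c['fx']*p[:,0]/p[:,2]+c['cx'],c['fy']*p[:,1]/p[:,2]+c['cy']]
def world(p,M):
    M=np.asarray(M,float);c,s=np.cos(p[2]),np.sin(p[2]);return np.c_[p[0]+c*M[:,0]-s*M[:,1],p[1]+s*M[:,0]+c*M[:,1],M[:,2]]
def fit(obs,p0,names):
    f=lambda p:np.vstack([proj(n,world(p,obs[n][0]))-obs[n][1] for n in names]).ravel()
    r=least_squares(f,p0,loss='soft_l1');print(names,np.round(r.x[:2]*1e3,1),np.round(np.degrees(r.x[2]),1),np.round(r.fun.reshape(-1,2),1).tolist());return r.x
def px(o,l): return np.array(o)+(np.array(l)+.5)/7-.5
E
python3 - <<'E'
from fit import *
K=[(.032,.024,.182),(.032,-.024,.182),(-.032,-.024,.182),(-.032,.024,.182),(0,.034,.2)]
ch={"top":(K,px((140,200),[(108,78),(238,43),(292,220),(155,258),(82,175)])),
"scene":(K,px((178,258),[(110,120),(185,28),(312,140),(235,210),(140,170)]))}
P=[(.033,.025,.064),(.033,-.025,.064),(-.033,-.025,.064),(-.033,.025,.064),(.009,.044,.064),(-.009,.044,.064)]
pu={"top":(P,px((250,227),[(88,105),(200,28),(303,180),(190,260),(80,195),(105,232)])),
"scene":(P,px((270,232),[(97,175),(133,63),(285,108),(250,220),(145,238),(180,247)]))}
for o,p0 in((ch,(.45,.2,.25)),(pu,(.4,-.1,.6))):
    for n in(("top",),("scene",),("top","scene")): fit(o,p0,n)
E
```

```text
('top',) [530.7 183.7] 16.7 [[-1.1, -0.3], [0.6, -1.2], [0.4, 0.3], [-0.4, 0.8], [0.2, 0.1]]
('scene',) [529.7 188. ] 14.8 [[-1.2, 0.0], [0.6, -1.0], [1.2, -3.0], [-0.3, 1.7], [-0.2, 0.9]]
('top', 'scene') [530.8 185.3] 16.4 [[-1.7, -0.4], [0.0, -1.2], [-0.4, 0.4], [-1.1, 0.8], [-0.6, 0.0], [-0.6, -0.5], [0.9, -1.8], [1.8, -4.3], [0.8, 0.6], [0.7, 0.2]]
('top',) [472.2 -65.8] 34.6 [[-0.4, 0.2], [0.1, -0.0], [0.2, 0.1], [-0.2, -0.1], [-0.2, -0.4], [0.3, 0.3]]
('scene',) [471.  -61.7] 34.6 [[0.2, 0.0], [-0.0, 0.9], [-0.2, 0.5], [0.2, -0.2], [-0.6, -0.8], [0.4, -0.3]]
('top', 'scene') [472.  -64.3] 34.6 [[-1.0, 0.3], [-0.5, 0.1], [-0.4, 0.2], [-0.8, 0.0], [-0.8, -0.3], [-0.3, 0.3], [0.7, -0.7], [0.5, 0.2], [0.2, -0.3], [0.7, -0.9], [-0.1, -1.5], [0.9, -1.1]]
```

```bash
python3 -m jog '[{"ty":-0.036,"tz":0.039,"ax":-4},{"ty":-0.072,"tz":0.078,"ax":-8},{"ty":-0.108,"tz":0.117,"ax":-12},{"ty":-0.144,"tz":0.156,"ax":-16},{"ty":-0.18,"tz":0.195,"ax":-20}]'; cat > here.py <<'E'
# displacement/turn to target from current pose, in tool axes: here.py x y z yaw_of_tool_y_deg
import sys,numpy as np
from bench import observe
from scipy.spatial.transform import Rotation as Ro
o=observe();R=np.array(o['ee_rot']);v=list(map(float,sys.argv[1:5]))
a=np.radians(v[3]);y=np.array([-np.sin(a-np.pi/2),np.cos(a-np.pi/2),0]);y=np.array([np.cos(a),np.sin(a),0]);x=np.array([0,0,-1.]);T=np.c_[x,y,np.cross(x,y)]
print("t",o['t'],"pos",np.round(o['ee_pos'],4),"yaw",np.round(np.degrees(np.arctan2(R[1,1],R[0,1])),2),"q6",o['q'][5],"F",np.round(o['wrist_force'],2),"M",np.round(o['moment'],2),"open",o['opening'])
print("tx ty tz",np.round(R.T@(np.array(v[:3])-o['ee_pos']),4),"a",np.round(np.degrees(Ro.from_matrix(R.T@T).as_rotvec()),2))
E
python3 here.py .472 -.064 .231 124.6
```

```text
t 0.2 pos [0.1351 0.4812 0.231 ] yaw 74.32 q6 1.5707686748265544 F [ 0.96  0.52 -0.38] M [ 0.02 -0.01 -0.04] open 0.9982777493805751
tx ty tz [ 3.000e-04 -4.338e-01  4.717e-01] a [-5.028e+01 -2.000e-02  3.000e-02]invalid input at $[0]: expected keys tx, ty, tz, ax, ay, az, hand
```

All keys are needed.

```bash
python3 -m jog '[{"tx":0,"ty":-0.036,"tz":0.039,"ax":-4,"ay":0,"az":0,"hand":1},{"tx":0,"ty":-0.072,"tz":0.078,"ax":-8,"ay":0,"az":0,"hand":1},{"tx":0,"ty":-0.108,"tz":0.117,"ax":-12,"ay":0,"az":0,"hand":1},{"tx":0,"ty":-0.144,"tz":0.156,"ax":-16,"ay":0,"az":0,"hand":1},{"tx":0,"ty":-0.18,"tz":0.195,"ax":-20,"ay":0,"az":0,"hand":1}]'; python3 here.py .472 -.064 .231 124.6
```

```text
t: 0.82
ee_pos: [0.2748, 0.2538, 0.2313]
ee_rot: [[0.0, -0.078, 0.997], [0.0, 0.997, 0.078], [-1.0, 0.0, 0.0]]
wrist_force: [0.9, 0.1, -0.0]
opening: 1.005
t 0.825 pos [0.2748 0.2538 0.2313] yaw 94.47 q6 0.6678961974107472 F [ 0.85  0.13 -0.01] M [ 0.02 -0.02 -0.02] open 1.0050604921299444
tx ty tz [ 3.000e-04 -3.322e-01  1.719e-01] a [-3.013e+01  2.000e-02 -0.000e+00]
```

```bash
python3 -m jog '[{"tx":0,"ty":-0.04,"tz":0.021,"ax":-4,"ay":0,"az":0,"hand":1},{"tx":0,"ty":-0.08,"tz":0.042,"ax":-8,"ay":0,"az":0,"hand":1},{"tx":0,"ty":-0.12,"tz":0.063,"ax":-12,"ay":0,"az":0,"hand":1},{"tx":0,"ty":-0.165,"tz":0.086,"ax":-16,"ay":0,"az":0,"hand":1},{"tx":0,"ty":-0.21,"tz":0.11,"ax":-20,"ay":0,"az":0,"hand":1}]'; python3 here.py .472 -.064 .16 124.6
```

```text
t: 1.45
ee_pos: [0.4003, 0.0526, 0.2314]
ee_rot: [[0.0, -0.414, 0.91], [0.0, 0.91, 0.414], [-1.0, -0.0, 0.0]]
wrist_force: [0.8, 0.9, 0.5]
opening: 0.997
t 1.45 pos [0.4003 0.0526 0.2314] yaw 114.45 q6 -0.2959915699965302 F [0.75 0.92 0.47] M [ 0.02 -0.03  0.05] open 0.9965773038768407
tx ty tz [ 0.0714 -0.1358  0.017 ] a [-10.15   0.02   0.  ]
```

```bash
python3 -m jog '[{"tx":0.005,"ty":-0.04,"tz":0.005,"ax":-3,"ay":0,"az":0,"hand":1},{"tx":0.015,"ty":-0.08,"tz":0.01,"ax":-6,"ay":0,"az":0,"hand":1},{"tx":0.035,"ty":-0.12,"tz":0.015,"ax":-9,"ay":0,"az":0,"hand":1},{"tx":0.06,"ty":-0.136,"tz":0.017,"ax":-10.15,"ay":0,"az":0,"hand":1},{"tx":0.071,"ty":-0.136,"tz":0.017,"ax":-10.15,"ay":0,"az":0,"hand":1}]'; python3 here.py .472 -.064 .07 124.6
python3 - <<'E'
from bench import *
import cv2,numpy as np
a=cv2.resize(camera("top")[190:290,220:320,::-1],(400,400),interpolation=3)
b=cv2.resize(camera("scene")[190:290,240:340,::-1],(400,400),interpolation=3)
cv2.imwrite("pics/hover.png",np.hstack([a,b]))
E
```

```text
t: 2.08
ee_pos: [0.4707, -0.0634, 0.1589]
ee_rot: [[-0.002, -0.565, 0.825], [0.0, 0.825, 0.565], [-1.0, 0.001, -0.002]]
wrist_force: [-0.7, 0.1, -0.0]
opening: 0.995
t 2.075 pos [ 0.4707 -0.0634  0.1589] yaw 124.37 q6 -0.7336898951195211 F [-0.75  0.06 -0.02] M [-0.02  0.04 -0.02] open 0.9946350238085975
tx ty tz [ 0.0889 -0.0014  0.0008] a [-0.23 -0.09 -0.08]
```

View pics/hover.png

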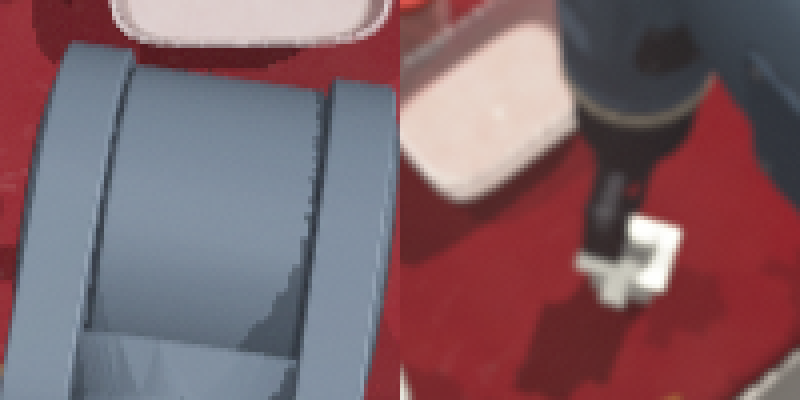

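```bash
python3 -m jog '[{"tx":0.03,"ty":-0.0015,"tz":0.001,"ax":-0.2,"ay":0,"az":0,"hand":1},{"tx":0.055,"ty":-0.0015,"tz":0.001,"ax":-0.2,"ay":0,"az":0,"hand":1},{"tx":0.075,"ty":-0.0015,"tz":0.001,"ax":-0.2,"ay":0,"az":0,"hand":1},{"tx":0.088,"ty":-0.0015,"tz":0.001,"ax":-0.2,"ay":0,"az":0,"hand":1},{"tx":0.088,"ty":-0.0015,"tz":0.001,"ax":-0.2,"ay":0,"az":0,"hand":1}]' 40; python3 here.py .472 -.064 .07 124.6
python3 -m jog '[{"tx":0,"ty":0,"tz":0,"ax":0,"ay":0,"az":0,"hand":0.5},{"tx":0,"ty":0,"tz":0,"ax":0,"ay":0,"az":0,"hand":0.4},{"tx":0,"ty":0,"tz":0,"ax":0,"ay":0,"az":0,"hand":0.3},{"tx":0,"ty":0,"tz":0,"ax":0,"ay":0,"az":0,"hand":0.2},{"tx":0,"ty":0,"tz":0,"ax":0,"ay":0,"az":0,"hand":0.1}]' 40; python3 here.py .472 -.064 .07 124.6
```

```text
t: 2.8
ee_pos: [0.4726, -0.063, 0.0724]
ee_rot: [[-0.0, -0.569, 0.822], [0.0, 0.822, 0.569], [-1.0, 0.0, -0.0]]
wrist_force: [-1.1, -0.2, 0.2]
opening: 1.002
t 2.8 pos [ 0.4726 -0.063   0.0724] yaw 124.69 q6 -0.7378531023925048 F [-1.12 -0.18  0.24] M [-0.03 -0.02  0.01] open 1.0021601254760586
tx ty tz [ 0.0024 -0.0005 -0.0011] a [ 0.09 -0.02 -0.02]
t: 3.42
ee_pos: [0.4732, -0.0634, 0.0727]
ee_rot: [[0.001, -0.569, 0.823], [-0.0, 0.823, 0.569], [-1.0, -0.0, 0.0]]
wrist_force: [-0.5, 0.7, 6.1]
opening: 0.227
t 3.425 pos [ 0.4732 -0.0634  0.0727] yaw 124.66 q6 -0.7382005128507222 F [-0.46  0.69  6.12] M [ 0.16  0.19 -0.02] open 0.2272716763014038
tx ty tz [ 0.0027  0.0002 -0.0013] a [0.06 0.03 0.02]
```

```bash
python3 -m jog '[{"tx":0,"ty":0,"tz":0,"ax":0,"ay":0,"az":0,"hand":0},{"tx":-0.02,"ty":0,"tz":0,"ax":0,"ay":0,"az":0,"hand":0},{"tx":-0.07,"ty":0,"tz":0,"ax":0,"ay":0,"az":0,"hand":0},{"tx":-0.125,"ty":0,"tz":0,"ax":0,"ay":0,"az":0,"hand":0},{"tx":-0.18,"ty":0,"tz":0,"ax":0,"ay":0,"az":0,"hand":0}]' 60; python3 here.py .531 .185 .30 106.4
python3 - <<'E'
from bench import *
import cv2,numpy as np
b=cv2.resize(camera("scene")[150:300,200:350,::-1],(600,600),interpolation=3)
cv2.imwrite("pics/lift.png",b)
E
```

```text
t: 4.05
ee_pos: [0.4725, -0.0634, 0.254]
ee_rot: [[-0.0, -0.569, 0.823], [-0.0, 0.823, 0.569], [-1.0, 0.0, -0.0]]
wrist_force: [0.9, 0.6, -0.7]
opening: 0.223
t 4.05 pos [ 0.4725 -0.0634  0.254 ] yaw 124.66 q6 -0.7382145539848747 F [ 0.85  0.56 -0.7 ] M [-0.03 -0.14 -0.04] open 0.22345005672040294
tx ty tz [-0.046   0.171   0.1894] a [ 1.826e+01 -1.000e-02 -0.000e+00]
```

View pics/lift.png

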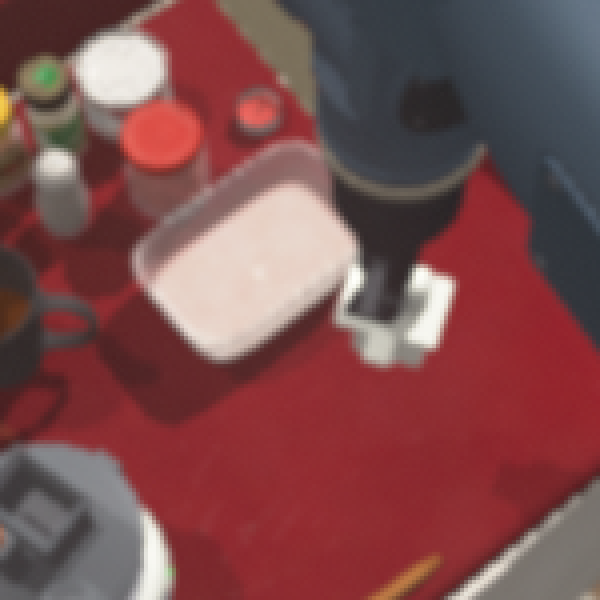

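```bash
python3 -m jog '[{"tx":-0.025,"ty":0.025,"tz":0.028,"ax":3,"ay":0,"az":0,"hand":0},{"tx":-0.046,"ty":0.055,"tz":0.061,"ax":7,"ay":0,"az":0,"hand":0},{"tx":-0.046,"ty":0.09,"tz":0.1,"ax":11,"ay":0,"az":0,"hand":0},{"tx":-0.046,"ty":0.125,"tz":0.139,"ax":15,"ay":0,"az":0,"hand":0},{"tx":-0.046,"ty":0.155,"tz":0.172,"ax":18.26,"ay":0,"az":0,"hand":0}]'
python3 here.py .531 .185 .285 106.4
```

```text
t: 4.72
ee_pos: [0.5263, 0.1638, 0.2981]
ee_rot: [[-0.0, -0.281, 0.96], [-0.0, 0.96, 0.281], [-1.0, 0.0, -0.0]]
wrist_force: [-0.2, -0.3, -1.6]
opening: 0.227
t 4.725 pos [0.5263 0.1638 0.2981] yaw 106.31 q6 0.01697680959801017 F [-0.19 -0.32 -1.63] M [-0.05 -0.01 -0.  ] open 0.2265847832594834
tx ty tz [0.013  0.0191 0.0104] a [-0.09 -0.01 -0.  ]
```

```bash
python3 -m jog '[{"tx":0.004,"ty":0.008,"tz":0.004,"ax":0,"ay":0,"az":0,"hand":0},{"tx":0.008,"ty":0.016,"tz":0.008,"ax":0,"ay":0,"az":0,"hand":0},{"tx":0.013,"ty":0.019,"tz":0.0104,"ax":0,"ay":0,"az":0,"hand":0},{"tx":0.013,"ty":0.019,"tz":0.0104,"ax":0,"ay":0,"az":0,"hand":0},{"tx":0.013,"ty":0.019,"tz":0.0104,"ax":0,"ay":0,"az":0,"hand":0}]'
python3 here.py .531 .185 .285 106.4
python3 - <<'E'
from bench import *
import cv2,numpy as np
s=camera("scene")[:,:,::-1];t=camera("top")[:,:,::-1]
a=cv2.resize(s[240:310,165:235],(400,400),interpolation=3);b=cv2.resize(t[185:255,130:200],(400,400),interpolation=3)
cv2.imwrite("pics/above.png",np.hstack([a,b]))
E
```

```text
t: 5.35
ee_pos: [0.5308, 0.1824, 0.2855]
ee_rot: [[0.0, -0.282, 0.959], [-0.0, 0.959, 0.282], [-1.0, -0.0, 0.0]]
wrist_force: [0.3, -0.3, -0.2]
opening: 0.223
t 5.35 pos [0.5308 0.1824 0.2855] yaw 106.36 q6 0.04551255428533388 F [ 0.34 -0.29 -0.17] M [ 0.02 -0.01 -0.01] open 0.22328972201677066
tx ty tz [0.0005 0.0024 0.0009] a [-0.04  0.01  0.  ]
```

View pics/above.png

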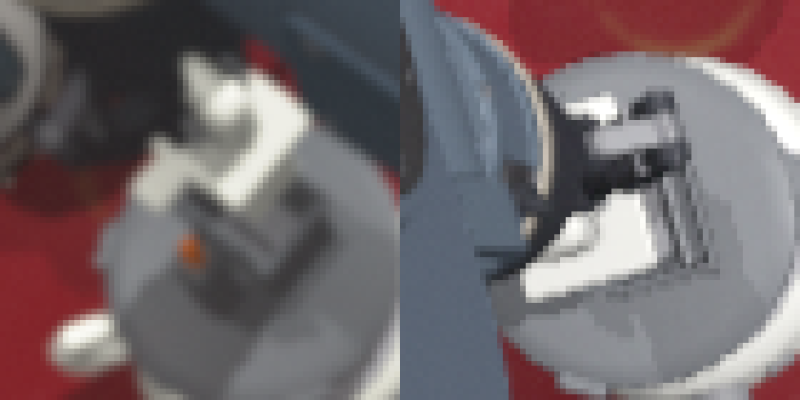

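```bash
python3 - <<'E'
from fit import *
h=.2855-.0727+.064
q=lambda o,l:np.array(o)+(np.array(l)+.5)/5.714-.5
F=[(-.033,-.025,h),(-.033,.025,h),(.033,-.025,h)]
obs={"top":(F,q((130,185),[(258,268),(125,300),(217,95)])),
"scene":([F[0],F[1],(.009,.044,h),(-.009,.044,h)],q((165,240),[(312,110),(226,207),(152,140),(132,200)]))}
for n in(("top",),("scene",),("top","scene")): fit(obs,(.53,.18,.28),n)
K=np.array([(1,1,.182),(1,-1,.182),(-1,-1,.182),(-1,1,.182),(0,.034,.2)])
ch={"top":px((140,200),[(108,78),(238,43),(292,220),(155,258),(82,175)]),"scene":px((178,258),[(110,120),(185,28),(312,140),(235,210),(140,170)])}
for n in(("top",),("scene",)):
    def f(p):
        M=K.copy();M[:4,0]*=p[3];M[:4,1]*=p[4];return np.vstack([proj(m,world(p,M))-ch[m] for m in n]).ravel()
    r=least_squares(f,(.53,.185,.28,.03,.022),loss='soft_l1');print(n,np.round(r.x[:2]*1e3,1),np.degrees(r.x[2]),r.x[3:]*1e3,np.round(r.fun,1))
import cv2
from bench import camera
E
```

```text
('top',) [530.  180.3] 14.3 [[-0.0, -0.0], [-0.0, 0.1], [0.1, -0.1]]
('scene',) [534.8 180.2] 8.5 [[0.4, 0.7], [-0.4, -1.3], [-5.5, 4.3], [3.0, -1.1]]
('top', 'scene') [532.1 180.2] 11.4 [[-0.6, -0.3], [-0.8, -1.3], [1.0, -0.7], [1.2, 0.7], [1.2, -0.6], [-4.4, 5.9], [4.5, 0.2]]
('top',) [530.6 183.6] 16.41619705365747 [30.42236916 22.43899993] [-0.1  0.1  0.3 -0.3 -0.5 -0.   0.1  0.   0.2  0.1]
('scene',) [529.3 188.2] 13.218295315850431 [31.39403979 19.92380849] [ 0.2 -1.3  0.2  0.3 -0.1 -1.3  0.2  0.7 -0.5  0.9]
```

```bash
python3 -m jog '[{"tx":0,"ty":0.001,"tz":0.0005,"ax":0,"ay":0,"az":0,"hand":0},{"tx":0.006,"ty":0.002,"tz":0.001,"ax":0,"ay":0,"az":0,"hand":0},{"tx":0.014,"ty":0.003,"tz":0.0015,"ax":0,"ay":0,"az":0,"hand":0},{"tx":0.022,"ty":0.003,"tz":0.0015,"ax":0,"ay":0,"az":0,"hand":0},{"tx":0.022,"ty":0.003,"tz":0.0015,"ax":0,"ay":0,"az":0,"hand":0}]'
python3 here.py .5314 .1856 .2577 106.4
```

```text
t: 6.08
ee_pos: [0.531, 0.1863, 0.2624]
ee_rot: [[-0.001, -0.282, 0.959], [-0.0, 0.959, 0.282], [-1.0, -0.0, -0.001]]
wrist_force: [0.1, 0.2, 0.2]
opening: 0.226
t 6.075 pos [0.531  0.1863 0.2624] yaw 106.41 q6 0.05101558355158136 F [0.07 0.2  0.18] M [ 0.02  0.03 -0.01] open 0.2261533856138519
tx ty tz [ 0.0047 -0.0007  0.0002] a [ 0.01 -0.08  0.  ]
```

```bash
python3 -m jog '[{"tx":0.004,"ty":-0.0007,"tz":0.0002,"ax":0,"ay":0,"az":0,"hand":0},{"tx":0.008,"ty":-0.0007,"tz":0.0002,"ax":0,"ay":0,"az":0,"hand":0},{"tx":0.012,"ty":-0.0007,"tz":0.0002,"ax":0,"ay":0,"az":0,"hand":0},{"tx":0.015,"ty":-0.0007,"tz":0.0002,"ax":0,"ay":0,"az":0,"hand":0},{"tx":0.015,"ty":-0.0007,"tz":0.0002,"ax":0,"ay":0,"az":0,"hand":0}]'
python3 here.py .5314 .1856 .2377 106.4
python3 - <<'E'
from bench import *
import cv2,numpy as np
s=camera("scene")[:,:,::-1];t=camera("top")[:,:,::-1]
a=cv2.resize(s[245:305,170:230],(400,400),interpolation=3);b=cv2.resize(t[190:250,135:195],(400,400),interpolation=3)
cv2.imwrite("pics/entry.png",np.hstack([a,b]))
E
```

```text
t: 6.7
ee_pos: [0.5317, 0.1857, 0.2481]
ee_rot: [[-0.0, -0.282, 0.959], [-0.0, 0.959, 0.282], [-1.0, -0.0, -0.0]]
wrist_force: [-0.3, -0.9, -0.3]
opening: 0.226
t 6.7 pos [0.5317 0.1857 0.2481] yaw 106.4 q6 0.04978549031121166 F [-0.32 -0.94 -0.33] M [-0.01  0.01  0.05] open 0.22602449647606576
tx ty tz [ 0.0104 -0.     -0.0003] a [ 0.   -0.02  0.  ]
```

View pics/entry.png

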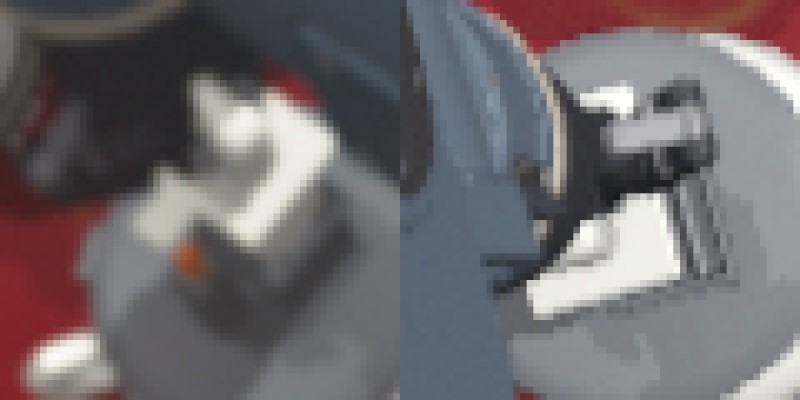

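```bash
python3 - <<'E'
from bench import *
import cv2,numpy as np
t=camera("top")[:,:,::-1];cv2.imwrite("pics/top_raw.png",t)
b=cv2.resize(t[205:245,150:190],(400,400),interpolation=3)
z=cv2.resize(cv2.imread("pics/top0.png"),(560,420),interpolation=cv2.INTER_AREA)
a=cv2.resize(z[202:242,150:190],(400,400),interpolation=3)
cv2.imwrite("pics/yaw.png",np.hstack([a,b]))
g=t[:,:,:].min(2).astype(float)  # white flange vs grey, -x edge rows per column
P=[]
for u in range(157,173):
    col=g[222:240,u]; d=np.diff(col); k=int(np.argmin(d)); hi=col[max(k-2,0)];lo=col[k+2];m=(hi+lo)/2
    for j in range(max(k-2,0),k+2):
        if col[j]>=m>col[j+1]: P.append((u,222+j+(col[j]-m)/(col[j]-col[j+1])));break
P=np.array(P);k=np.polyfit(P[:,0],P[:,1],1);print(np.degrees(np.arctan(k[0])),np.round(P[:,1]-np.polyval(k,P[:,0]),2))
E
```

```text
-15.956733287970895 [-0.1  -0.08  0.08  0.36 -0.09 -0.19  0.02  0.13 -0.16  0.05  0.12 -0.2
 -0.11  0.    0.17 -0.02]
```

View pics/yaw.png

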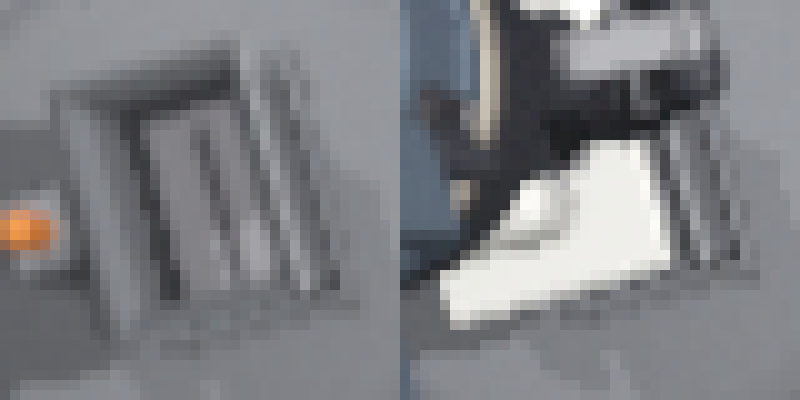

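```bash
python3 -m jog '[{"tx":0.002,"ty":0,"tz":-0.0003,"ax":0,"ay":0,"az":0,"hand":0},{"tx":0.004,"ty":0,"tz":-0.0003,"ax":0,"ay":0,"az":0,"hand":0},{"tx":0.006,"ty":0,"tz":-0.0003,"ax":0,"ay":0,"az":0,"hand":0},{"tx":0.008,"ty":0,"tz":-0.0003,"ax":0,"ay":0,"az":0,"hand":0},{"tx":0.01,"ty":0,"tz":-0.0003,"ax":0,"ay":0,"az":0,"hand":0}]'
python3 here.py .5314 .1856 .2277 106.4
```

```text
t: 7.48
ee_pos: [0.5315, 0.1857, 0.2382]
ee_rot: [[-0.0, -0.282, 0.959], [-0.0, 0.959, 0.282], [-1.0, -0.0, -0.0]]
wrist_force: [0.3, -0.3, -1.1]
opening: 0.225
t 7.475 pos [0.5315 0.1857 0.2382] yaw 106.4 q6 0.049788310074348266 F [ 0.29 -0.31 -1.07] M [-0.    0.01 -0.03] open 0.22534188711317582
tx ty tz [ 0.0105 -0.     -0.0001] a [ 0. -0.  0.]
```

```bash
python3 -m jog '[{"tx":0.002,"ty":0,"tz":0,"ax":0,"ay":0,"az":0,"hand":0},{"tx":0.004,"ty":0,"tz":0,"ax":0,"ay":0,"az":0,"hand":0},{"tx":0.006,"ty":0,"tz":0,"ax":0,"ay":0,"az":0,"hand":0},{"tx":0.008,"ty":0,"tz":0,"ax":0,"ay":0,"az":0,"hand":0},{"tx":0.01,"ty":0,"tz":0,"ax":0,"ay":0,"az":0,"hand":0}]'
python3 here.py .5314 .1856 .2277 106.4
```

```text
t: 8.1
ee_pos: [0.5315, 0.1857, 0.2282]
ee_rot: [[0.0, -0.282, 0.959], [-0.0, 0.959, 0.282], [-1.0, -0.0, 0.0]]
wrist_force: [-0.8, 0.5, -0.4]
opening: 0.223
t 8.1 pos [0.5315 0.1857 0.2282] yaw 106.4 q6 0.04980934918662914 F [-0.78  0.53 -0.38] M [0.02 0.05 0.03] open 0.22335132963047702
tx ty tz [ 0.0005 -0.     -0.0001] a [0. 0. 0.]
```

```bash
python3 -m jog '[{"tx":0.0025,"ty":0,"tz":0,"ax":0,"ay":0,"az":0,"hand":0},{"tx":0.005,"ty":0,"tz":0,"ax":0,"ay":0,"az":0,"hand":0},{"tx":0.0075,"ty":0,"tz":0,"ax":0,"ay":0,"az":0,"hand":0},{"tx":0.01,"ty":0,"tz":0,"ax":0,"ay":0,"az":0,"hand":0},{"tx":0.012,"ty":0,"tz":0,"ax":0,"ay":0,"az":0,"hand":0}]'
python3 here.py .5314 .1856 .2147 106.4
```

```text
t: 8.72
ee_pos: [0.5315, 0.1857, 0.2161]
ee_rot: [[-0.0, -0.282, 0.959], [-0.0, 0.959, 0.282], [-1.0, 0.0, -0.0]]
wrist_force: [0.5, -0.3, -0.8]
opening: 0.227
t 8.725 pos [0.5315 0.1857 0.2161] yaw 106.4 q6 0.04981718203551314 F [ 0.55 -0.3  -0.84] M [ 0.01  0.03 -0.01] open 0.2266331922503233
tx ty tz [ 0.0014 -0.     -0.0001] a [ 0.   -0.01 -0.  ]
```

```bash
python3 -m jog '[{"tx":0.001,"ty":0,"tz":0,"ax":0,"ay":0,"az":0,"hand":0},{"tx":0.002,"ty":0,"tz":0,"ax":0,"ay":0,"az":0,"hand":0},{"tx":0.003,"ty":0,"tz":0,"ax":0,"ay":0,"az":0,"hand":0},{"tx":0.004,"ty":0,"tz":0,"ax":0,"ay":0,"az":0,"hand":0},{"tx":0.005,"ty":0,"tz":0,"ax":0,"ay":0,"az":0,"hand":0}]'
python3 here.py .5314 .1856 .2012 106.4
```

```text
t: 9.35
ee_pos: [0.5316, 0.1857, 0.2114]
ee_rot: [[0.0, -0.282, 0.959], [0.0, 0.959, 0.282], [-1.0, 0.0, 0.0]]
wrist_force: [0.4, 0.9, 3.2]
opening: 0.226
t 9.35 pos [0.5316 0.1857 0.2114] yaw 106.4 q6 0.049796575776784875 F [0.45 0.87 3.24] M [0.04 0.19 0.03] open 0.22649664181790977
tx ty tz [ 0.0102 -0.0001 -0.0002] a [ 0.    0.02 -0.  ]
```

```bash
python3 -m jog '[{"tx":0.0015,"ty":0,"tz":0,"ax":0,"ay":0,"az":0,"hand":0},{"tx":0.003,"ty":0,"tz":0,"ax":0,"ay":0,"az":0,"hand":0},{"tx":0.0045,"ty":0,"tz":0,"ax":0,"ay":0,"az":0,"hand":0},{"tx":0.006,"ty":0,"tz":0,"ax":0,"ay":0,"az":0,"hand":0},{"tx":0.006,"ty":0,"tz":0,"ax":0,"ay":0,"az":0,"hand":0}]'
python3 here.py .5314 .1856 .2012 106.4
python3 -m jog '[{"tx":0.0015,"ty":0,"tz":0,"ax":0,"ay":0,"az":0,"hand":0},{"tx":0.003,"ty":0,"tz":0,"ax":0,"ay":0,"az":0,"hand":0},{"tx":0.004,"ty":0,"tz":0,"ax":0,"ay":0,"az":0,"hand":0},{"tx":0.0045,"ty":0,"tz":0,"ax":0,"ay":0,"az":0,"hand":0},{"tx":0.0045,"ty":0,"tz":0,"ax":0,"ay":0,"az":0,"hand":0}]'
python3 here.py .5314 .1856 .2012 106.4
python3 - <<'E'
from bench import *
import cv2,numpy as np
s=camera("scene")[:,:,::-1];t=camera("top")[:,:,::-1]
for _ in range(5): print(np.round(observe()['wrist_force'],1))
a=cv2.resize(s[245:305,170:230],(400,400),interpolation=3);b=cv2.resize(t[190:250,135:195],(400,400),interpolation=3)
cv2.imwrite("pics/press.png",np.hstack([a,b]))
E
```

```text
t: 9.98
ee_pos: [0.5315, 0.1857, 0.2052]
ee_rot: [[-0.0, -0.282, 0.959], [0.0, 0.959, 0.282], [-1.0, 0.0, -0.0]]
wrist_force: [-0.0, -1.3, 2.6]
opening: 0.225
t 9.975 pos [0.5315 0.1857 0.2052] yaw 106.4 q6 0.049818604824435994 F [-0.04 -1.28  2.55] M [0.05 0.05 0.03] open 0.22522792620031004
tx ty tz [ 0.004  -0.0001 -0.0001] a [ 0. -0. -0.]
t: 10.6
ee_pos: [0.5315, 0.1857, 0.2008]
ee_rot: [[0.0, -0.282, 0.959], [-0.0, 0.959, 0.282], [-1.0, -0.0, 0.0]]
wrist_force: [-0.3, -0.4, 3.7]
opening: 0.228
t 10.6 pos [0.5315 0.1857 0.2008] yaw 106.4 q6 0.04982509128216145 F [-0.28 -0.42  3.73] M [0.13 0.1  0.06] open 0.22762356112789783
tx ty tz [-0.0004 -0.     -0.0001] a [0. 0. 0.]
[ 0.2 -0.4  3.8]
[ 0.2 -0.4  3.8]
[ 0.2 -0.4  3.8]
[ 0.2 -0.4  3.8]
[ 0.2 -0.4  3.8]
```

View pics/press.png

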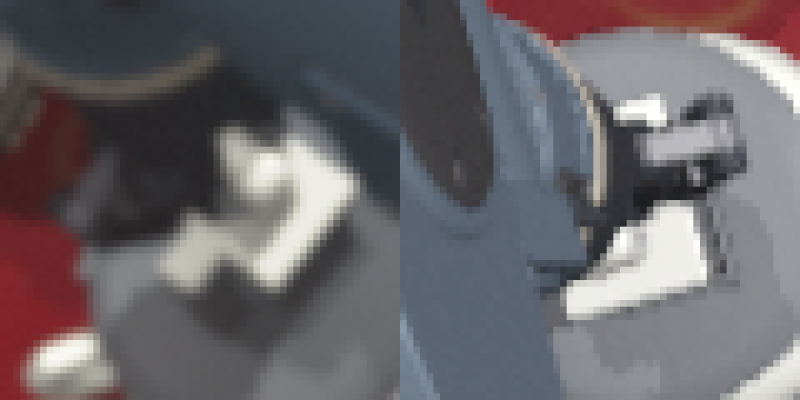

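```bash
python3 -m jog '[{"tx":0.0005,"ty":0,"tz":0,"ax":0,"ay":0,"az":0,"hand":0},{"tx":0.001,"ty":0,"tz":0,"ax":0,"ay":0,"az":0,"hand":0},{"tx":0.0012,"ty":0,"tz":0,"ax":0,"ay":0,"az":0,"hand":0},{"tx":0.0012,"ty":0,"tz":0,"ax":0,"ay":0,"az":0,"hand":0},{"tx":0.0012,"ty":0,"tz":0,"ax":0,"ay":0,"az":0,"hand":0}]'
python3 - <<'E'
from bench import *
from fit import *
F=[]
for _ in range(12):
    im=camera("scene");F.append(observe()['wrist_force'])
print("mean F",np.mean(F,0),observe()['ee_pos'],observe()['t'])
# flange height from scene view (crop taken at TCP .2008): right corner, bottom corner, tongue corners
q=np.array((170,245))+(np.array([(360,183),(268,292)])+.5)/6.667-.5
for h in(.185,.19,.195,.2,.205): print(h,np.round(proj("scene",world((.5315,.1857,np.radians(16.4)),[(-.033,-.025,h),(-.033,.025,h)]))-q,1).tolist())
E
```

```text
t: 11.32
ee_pos: [0.5315, 0.1857, 0.1996]
ee_rot: [[-0.0, -0.282, 0.959], [-0.0, 0.959, 0.282], [-1.0, -0.0, -0.0]]
wrist_force: [0.5, -0.7, 4.2]
opening: 0.228
mean F [ 0.39730106 -0.14960777  4.0689125 ] [0.53151767 0.18567544 0.19957783] 11.925
0.185 [[0.5, 0.6], [1.7, -0.1]]
0.19 [[0.2, -0.0], [1.4, -0.7]]
0.195 [[-0.0, -0.7], [1.1, -1.3]]
0.2 [[-0.3, -1.3], [0.7, -1.9]]
0.205 [[-0.6, -2.0], [0.4, -2.5]]
```

```bash
python3 -c "
from bench import *
print(job_done())"
```

```text
the job is handed in; nothing more can be done
None
```

The pusher is in the feed chute with its tongue over the pin. I handed the job in at about 12 s with the gripper still holding it down. I gripped the ridge at 60 N, turned the pusher about 18° to line up with the chute, and lowered it in small steps.

- **Fit:** from entering the chute until it met the pin, the force stayed about 1 N or less. While pressing, the sideways force stayed at about 1 N or less.
- **Pin depth:** from the tool height the pin is about 15 mm in. The final upward force averaged 4.1 N; adding about 0.9 N for the pusher's weight gives about 12 mm. These two differ by about 3 mm, but both are past half way (9 mm) and short of the rim (18 mm).
- **Pictures:** in the last view, taken 1.2 mm before the final press, the tongue covers the pin. The flange height read from it roughly agrees with the expected height, allowing for image blur.
- **Camera disagreement:** the two cameras differed by about 4 mm in y. I worked from positions relative to each other and to the arm's own readings.
- **Other objects:** I kept clear of the rest and saw nothing disturbed in the cropped views, but I took no full picture at the end to check them all.

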